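Unlock the medicine box and hold the key turned

TASK

Take the square-headed key out of the wooden key block, put it into the lock in the top of the steel medicine box and rock it to and fro past the two sticky discs inside until it is fully home. Then turn it a quarter clockwise (seen from above) to the stop and keep holding it there: the lock springs back, so finish with the key still gripped and turned. Leave the round-headed key and the other things on the counter where they are.

Things in the scene. Friction and masses are not known exactly. Their poses are not given: they have to be found in the camera images.
- key_bow (a point): Centre of the square head of the key to use, which stands blade down in either slot of the block. Black head 28 wide (its y) x 28 high (z) x 10 thick (x), then steel shoulder 19 (y) x 10 (x) x 12 high, then blade. The shoulder's underside, resting on the block, is 26 mm below this point; 35 g, z up. Grip the head from above across its thickness (closing along x).
- key_tip (a point): Centre of the end of the key's blade, 60 mm below the head's centre; axes of the key. The flat steel blade is 13 wide (y) x 4 thick (x) x 34 long below the shoulder, its end bevelled about 0.7 mm. The key is the same after a half turn about z.
- medicine_box: Grey steel box 200 (x) x 164 (y) x 90 mm high, fixed on the counter; origin under its centre, z up. A flat handle strip 4 mm high lies on the lid at x +75 mm. The round lock is in the middle of the lid.
- lock_face (a point): Centre of the keyhole at the face of the lock, 94 mm above the counter; axes of the box. Steel collar 52 mm across round a brass plug 25.6 mm across. Keyhole 14.5 long (y) x 5.5 wide (x), mouth bevelled 2 mm wide, 4 mm deep. The key goes straight down, blade width along y, either way round, 34 mm deep, until its shoulder rests on the plug, which turns easily with the key.
- lock_discs (a point): Point on the lock's axis 17 mm below its face. Two hidden stiff discs (0.1 N m each), at depths 11 to 16 and 18 to 23 mm, slotted like the plug, stand 0.42 to 0.58 rad askew, upper clockwise, lower anticlockwise (from above). The blade catches on each and drops past when rocked about the vertical, 0.65 rad either way, under a push of 5 to 10 N. Play in each slot: 0.12 rad.
- lock_cam (a joint): Turn of the lock's cam, rad: 0 locked, grows clockwise from above, stop at 1.45 (a quarter turn of the key). Its slot, at 25 to 34 mm depth, lies along the keyhole at 0: bring the key back straight to enter it. It turns only with the key home, against discs and a spring (0.35 N m in all) that turns it back when let go; with the play the key turns 0.1 to 0.3 rad more than the cam.
- key_block: Wooden block of 70 (x) x 140 (y) x 45 mm high, fixed on the counter; origin under its centre. Two slots in its top, 35 mm either side of its centre along y, each 15 x 6 mm and 38 mm deep, long side along y.
- spare_key: The other key in the block, to be left alone: the same but for a round head of 32 mm diameter. Origin at the end of its blade, z up.
- pill_bottle: Amber jar with white cap, 48 mm across, 85 mm high, to be left alone; origin under its centre.
- carton: White medicine carton 45 x 95 x 60 mm high, to be left alone; origin under its centre.
- pill_cup: White cup, 60 mm across, 50 mm high, to be left alone; origin under its centre.
Things that resemble listed ones, but are neither listed nor needed, are in the scene too. What is shaped like the part that bears key_bow but green or pink is not meant.

How it is judged:
On the way:
1. the key is fully home in the lock, the lock not yet turned (z of key_tip in the frame of lock_face below -0.0305 m and horizontal distance between key_tip and lock_face below 0.004 m and value of joint lock_cam below 0.6 rad), for 0.1 s.
At the end, for the whole second after the job is handed in: The key is fully home (its tip at least 30.5 of 34 mm deep and within 4 mm of the lock's axis), the cam is held turned by more than 1.15 rad (its stop is at 1.45), the fingers still grip the key, and the spare key, bottle, carton and cup are within 30 mm of where they were (z of key_tip in the frame of lock_face below -0.0305 m and horizontal distance between key_tip and lock_face below 0.004 m and value of joint lock_cam above 1.15 rad and contact force between the fingers and key above 1 N and distance of each of spare_key, pill_bottle, carton, pill_cup from where it was at the start of the episode below 0.03 m); the arm keeps its last pose, push and grip.
It fails at once if the round-headed key, the bottle, the carton or the cup is moved by more than 30 mm (distance of any of spare_key, pill_bottle, carton, pill_cup from where it was at the start of the episode above 0.03 m).
It also fails if it takes over 72 s, if anything falls off the work surface, if the arm or the gripper's body presses on something with over 40 N, if the wrist force passes 120 N, or if a joint passes its speed limit or range.

ROBOT

A 6-joint arm with a two-finger parallel gripper is mounted at the origin on the work surface. World frame = base frame: x ahead of the robot, y to its left, z up, the work surface at z = 0. Lengths are in m, angles in rad, forces in N, time in s.
With the tool pointing down it reaches from about 0.25 to 0.775 m from the base axis. Payload 4 kg.
Tool frame: the origin (TCP) lies at the very end of the fingers, on their centre line; the grasp point (between the pads) lies 19 mm behind it; z points along the fingers, y is the line along which they close (so a half turn about z gives the same grasp; the last joint's range is limited). The gripper opens to 94 mm and grips with 3 to 60 N. Pads are 16 mm wide; open, the fingers measure 119 mm over their backs; the gripper's body (75 mm by 177 mm) begins 78 mm behind the grasp point.
Start: joints at [-1.407, 0.087, 1.371, -0, 1.684, -0.103], TCP at [0.145, -0.531, 0.206] pointing down, gripper open.
Joint ranges: [-3.1, 3.1], [-0.76, 2.03], [0.27, 2.55], [-1.08, 4.22], [0.17, 2.65], [-2.57, 2.57]. Speed limits (rad/s): [2.79, 2.79, 3.14, 3.14, 3.14, 3.14].

INTERFACE

Orientations are given as [roll, pitch, yaw] about the fixed x, y, z axes, in that order (R = Rz(yaw) Ry(pitch) Rx(roll)).
In Python, from bench import robot, vision gives the robot as it stands.
- The arm moves only by the shell command python3 -m crank 'ROWS'. ROWS is JSON, a list of rows, each a list of 3 entries, a list of its own where there are three numbers: the closure, from 0 (fully open) to 1 (shut), then the shift along the tool's x, y, z in m, then the turn, a rotation vector about the tool's x, y, z in degrees. A call has 1 to 8 rows; each row shifts and turns the commanded pose from where the row before left it, along the tool's axes as they then stand; what a row does not reach is not made up. A row lasts 1/10 s, in which the tool goes at most 50 mm and 8.59 degrees, less where a joint would pass 70% of its speed; a pose out of reach is approached as far as the arm can. A call with a gripper value outside its range is refused whole. The fingers move at their own pace and stop on an object; the grip force is fixed at half the most. Time passes only in rows, so rows that do not move let the fingers close. It gives the time, the measured TCP pose, the force, the opening and the grip force at its end, in the units of the state.
- robot.get_obs(): the state, without advancing time (a new reading comes with each control period).
- vision.snapshot(name): name is "scene" or "top" or "wrist"; returns a dict with "color" (480x640x3 uint8, red, green, blue), "z_map" (480x640 float32, m along the optical axis (not along the pixel's ray), 0 where there is no reading), "fx", "fy", "cx", "cy" (pixels), "R" (3x3) and "t" (3): a world point X has camera coordinates R X + t. Camera axes: x right, y down, z forward; pixel columns grow to the right and rows downward; lengths in m; the calibration is good to about 2 mm. A picture is of the moment at which its call begins.
- robot.close_job(): hands the job in; it is judged then, once.
The state is a dict: "time": time; "joint_positions": joint angles; "qvel": joint speeds; "joint_torque": joint torques, N m; "tool_pos": TCP position; "ee_rot": TCP orientation; "wrist_force": force on the tool from outside, world axes, zero at the start; "wrist_torque": the same for the moment, N m; "width": finger opening in m; "finger_force": force on a finger pad.
Only numpy, scipy, OpenCV 4.12 (cv2) and the standard library are available. Lean on these libraries where they do the work, as an engineer would, in place of code of your own. Each camera call takes 0.05 s, during which the arm holds its last target. There are 200 camera calls.

## Working session

There is one attempt and no reset: what is moved stays moved. The work goes in short steps, Python scripts to look and compute and a shell command to move; the robot and the scene stay as the last step left them, time stands still between calls to the robot, and variables do not carry over. Pictures are saved under pics/ and viewed, at most 10 in all, crops included, and the job is handed in when it is done.

```bash
mkdir -p pics
python3 - <<'E'
from bench import robot, vision
import cv2,pickle
o=robot.get_obs(); print(o)
for n in("scene","top"):
    s=vision.snapshot(n); pickle.dump(s,open(n+'.pkl','wb'))
    cv2.imwrite(f'pics/{n}0.png',s['color'][:,:,::-1])
    print(n,s['fx'],s['cx'],s['cy'],s['R'],s['t'])
E
```

```text
{'time': 0.0, 'joint_positions': array([-1.40708399e+00,  8.79301479e-02,  1.37226700e+00, -1.11276038e-05,
        1.68362304e+00, -1.03092435e-01]), 'qvel': array([-0.00218921, -0.00023011, -0.00059108, -0.00151788, -0.00155305,
       -0.00045361]), 'joint_torque': array([-1.51025852e-04, -3.40178382e+01, -3.02427757e+01,  7.18009192e-02,
        3.29696818e-02, -1.73987601e-04]), 'tool_pos': array([ 0.14491063, -0.52997816,  0.20431132]), 'ee_rot': array([-3.13937580e+00, -2.18235048e-04,  2.66803292e-01]), 'wrist_force': array([ 0.32860304,  0.07796377, -0.11337569]), 'wrist_torque': array([ 0.0107148 , -0.03728036, -0.02810955]), 'finger_force': 0.0, 'width': 0.09380744145980026}
scene 449.2990798758342 315.78028312087633 244.67750862280363 [[-0.90411855  0.42725262  0.00498406]
 [ 0.27734085  0.59568059 -0.75382139]
 [-0.32504107 -0.68016162 -0.65706047]] [ 0.54437454 -0.11251743  0.953454  ]
top 508.03068875743804 319.16770279507625 235.67848172068983 [[ 0.01245556 -0.99946398 -0.03027549]
 [-0.99244876 -0.00866183 -0.12235371]
 [ 0.12202589  0.03157085 -0.99202468]] [0.02773604 0.6151281  0.85190326]
```

View pics/scene0.png

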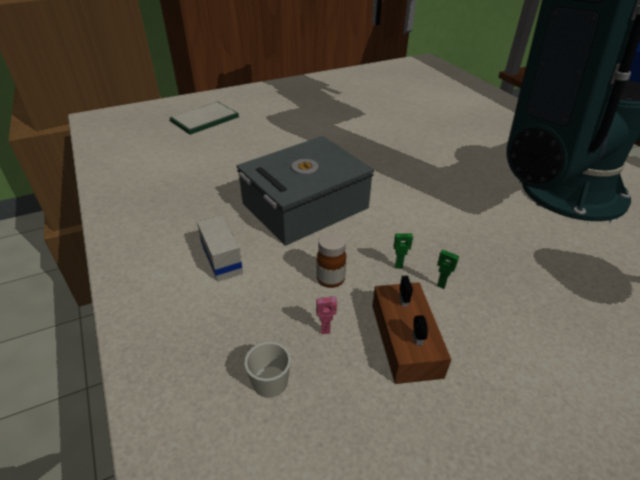

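View pics/top0.png

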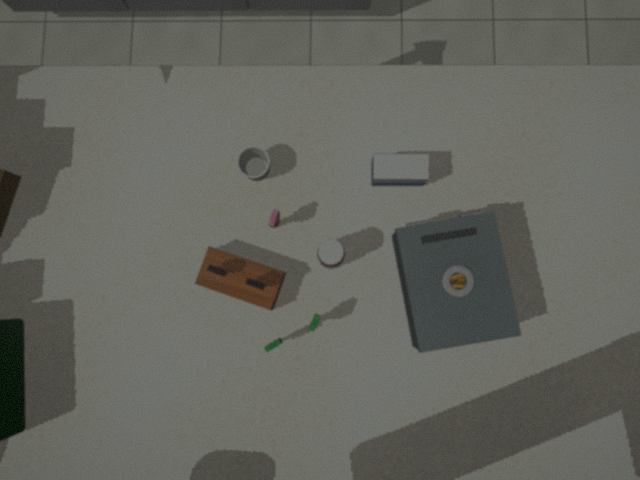

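The scene view shows the keys at about (405,290) and (420,327), and the lock at (305,166). The top view has the keys at (217,270) and (255,283), the lock at (458,281), and the handle above the lock, so box +x is roughly world +x. Next I'll zoom in on the heads and measure.

```bash
cat > h.py <<'E'
import numpy as np,cv2
def cloud(s):
    z=s['z_map'];v,u=np.mgrid[:480,:640]
    c=np.stack([(u-s['cx'])/s['fx']*z,(v-s['cy'])/s['fy']*z,z],-1)
    return (c-s['t'])@s['R'], z>0
def rect(P,m):
    q=P[m][:,:2]; (c,sz,a)=cv2.minAreaRect((q*1000).astype(np.float32)); return np.round(c,1),np.round(sz,1),round(a,1),m.sum(),np.round(np.median(P[m][:,2]),4)
E
python3 - <<'E'
from h import *
import pickle
t=pickle.load(open('top.pkl','rb'));s=pickle.load(open('scene.pkl','rb'))
P,ok=cloud(t)
def reg(u0,u1,v0,v1):
    m=np.zeros((480,640),bool);m[v0:v1,u0:u1]=1;return m&ok
Z=P[...,2]
b=reg(185,295,240,315)
print('block',rect(P,b&(abs(Z-.045)<.006)))
k=b&(Z>.065)
n,l,st,_=cv2.connectedComponentsWithStats(k.astype(np.uint8))
for i in range(1,n):
    if st[i,4]>15: print('key',rect(P,l==i),P[l==i].mean(0),st[i])
m=reg(385,530,205,360)&(abs(Z-.09)<.008)
print('box',rect(P,m))
hsv=cv2.cvtColor(t['color'],cv2.COLOR_RGB2HSV)
br=reg(435,480,260,305)&(hsv[...,1]>100)
print('brass',rect(P,br),P[br].mean(0))
Q,ok2=cloud(s)
dark=np.zeros((480,640),bool);dark[270:350,380:440]=1
dark&=(s['color'].max(2)<45)&ok2
n,l,st,_=cv2.connectedComponentsWithStats(dark.astype(np.uint8))
for i in range(1,n):
    if st[i,4]>30: print('scn',Q[l==i].mean(0),np.ptp(Q[l==i],axis=0),st[i])
a=cv2.resize(s['color'][265:360,370:450],None,fx=5,fy=5,interpolation=2)
c=cv2.resize(t['color'][256:306,433:483],(475,475),interpolation=2)[:,:400]
cv2.imwrite('pics/z1.png',np.hstack([a,c])[:,:800,::-1])
E
```

```text
block (array([540.6, 172.1]), array([140.8,  69.9]), 71.7, np.int64(3027), np.float64(0.0445))
key (array([551.4, 204.5]), array([31.3, 10. ]), 70.0, np.int64(119), np.float64(0.0837)) [0.5506201  0.20229064 0.08235022] [207 264  20  12 119]
key (array([529.6, 138.7]), array([28.2,  9.8]), 70.4, np.int64(114), np.float64(0.0845)) [0.52940299 0.13792708 0.08373746] [246 278  19  11 114]
box (array([ 540.2, -192.1]), array([209.8, 165.3]), 10.5, np.int64(13020), np.float64(0.0901))
brass (array([ 537. , -191.9]), array([23.7, 22.7]), 18.3, np.int64(170), np.float64(0.0931)) [ 0.53703729 -0.19237023  0.09202432]
scn [0.53184573 0.14451011 0.07549762] [0.01518145 0.02777588 0.04020612] [399 276  14  28 282]
scn [0.57380574 0.16696689 0.02891464] [0.0232725  0.07058177 0.04031055] [380 307  14  43 259]
scn [0.55347399 0.2099207  0.07701081] [0.03521321 0.02969529 0.04307167] [412 315  16  28 321]
```

View pics/z1.png

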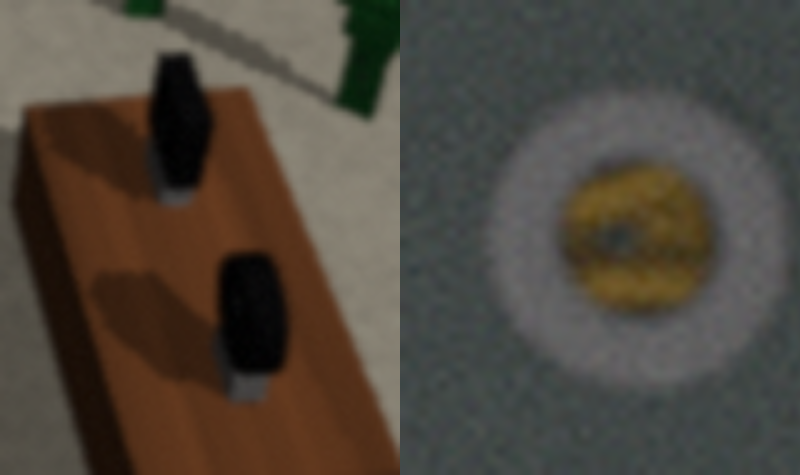

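The key at y≈0.138 has the square head: its corners are sharp and it measures 28 mm. The round one is at y≈0.203. The key's yaw is about -18°. In the right half of the crop the lock's keyhole runs roughly across the image. I'll turn the tool and pass over the lock to look closely on the way.

```bash
python3 -m crank '[[0,[0,0,0],[0,0,-8.06]],[0,[0,0,0],[0,0,-8.06]],[0,[0,0,0],[0,0,-8.06]],[0,[0,0,0],[0,0,-8.06]],[0,[0,0,0],[0,0,-8.06]],[0,[0,0,0],[0,0,-8.06]],[0,[0,0,0],[0,0,-8.06]],[0,[0,0,0],[0,0,0]]]'
python3 -m crank '[[0,[0.04,0.025,0],[0,0,0]],[0,[0.04,0.025,0],[0,0,0]],[0,[0.04,0.025,0],[0,0,0]],[0,[0.04,0.025,0],[0,0,0]],[0,[0.04,0.025,0],[0,0,0]],[0,[0.04,0.025,0],[0,0,0]],[0,[0.04,0.025,0],[0,0,0]],[0,[0.04,0.025,0],[0,0,0]]]'
python3 -m crank '[[0,[0,0,0],[0,0,0]],[0,[0,0,0],[0,0,0]]]'
python3 - <<'E'
from bench import vision
import cv2,pickle
s=vision.snapshot('wrist');pickle.dump(s,open('w1.pkl','wb'))
print(s['fx'],-s['R'].T@s['t'])
print(s['R']@[.537,-.192,.094]+s['t'])
cv2.imwrite('pics/w1.png',s['color'][:,:,::-1])
E
```

```text
time: 0.9
tool_pos: [0.1449, -0.5302, 0.2049]
ee_rot: [-3.141, -0.001, 1.251]
wrist_force: [1.0, -0.6, -0.7]
width: 0.0936
finger_force: 0.0
time: 1.7
tool_pos: [0.4365, -0.2879, 0.2053]
ee_rot: [-3.142, 0.0, 1.248]
wrist_force: [0.3, -1.0, 0.1]
width: 0.0943
finger_force: 0.0
time: 1.9
tool_pos: [0.4356, -0.2888, 0.205]
ee_rot: [-3.14, 0.0, 1.252]
wrist_force: [-1.1, -0.6, 0.4]
width: 0.0939
finger_force: 0.0
339.2288627582473 [ 0.45688303 -0.21970709  0.38449696]
[ 0.06789843 -0.12193521  0.26850792]
```

View pics/w1.png

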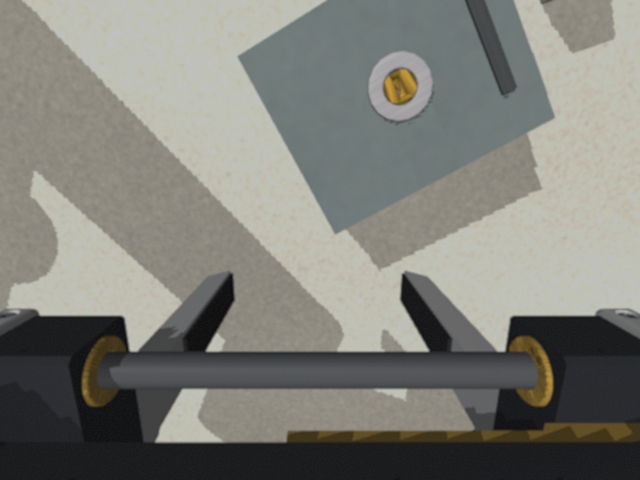

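The wrist view shows the lock at (400,87), with the collar, brass plug and slot clearly visible, plus the box's edges and the handle. I'll measure the axis and yaw from it.

```bash
cat >> h.py <<'E'
def atz(s,uv,z):
    uv=np.atleast_2d(np.asarray(uv,float));d=np.c_[(uv[:,0]-s['cx'])/s['fx'],(uv[:,1]-s['cy'])/s['fy'],np.ones(len(uv))]@s['R']
    c=-s['R'].T@s['t'];return c+d*((z-c[2])/d[:,2])[:,None]
E
python3 - <<'E'
from h import *
import pickle
s=pickle.load(open('w1.pkl','rb'));P,ok=cloud(s)
rgb=s['color'];hsv=cv2.cvtColor(rgb,cv2.COLOR_RGB2HSV).astype(int)
m=np.zeros((480,640),bool);m[45:130,360:440]=1
br=m&(hsv[...,1]>110)
(c,r)=cv2.minEnclosingCircle(np.argwhere(br)[:,::-1].astype(np.float32));print('brass',c,r,atz(s,c,.094),np.median(P[br][:,2]))
q=np.argwhere(m&(P[...,2]>.0925)&ok)[:,::-1]
g=m&(hsv[...,1]<25)&(hsv[...,2]>120)
g2=np.argwhere(g|br)[:,::-1];W=atz(s,g2,.094)
print('collar',rect(np.c_[W][None],np.ones((1,len(W)),bool)),cv2.minEnclosingCircle((W[:,:2]*1000).astype(np.float32)))
# lid edges
lid=((hsv[...,0]>80)&(hsv[...,0]<105)&(hsv[...,1]>20)&(abs(P[...,2]-.09)<.01)&ok)
e=cv2.Canny(lid.astype(np.uint8)*255,50,100)
L=cv2.HoughLinesP(e,1,np.pi/360,40,minLineLength=60,maxLineGap=8)
for x in L[:,0]:
    a=atz(s,x.reshape(2,2),.09);d=a[1]-a[0];print(x,np.round(a[:,:2],4).tolist(),'ang',round(np.degrees(np.arctan2(d[1],d[0]))%180,2))
cv2.imwrite('pics/w1z.png',cv2.resize(rgb[50:125,360:440,::-1],None,fx=7,fy=7,interpolation=2))
E
```

```text
brass (399.5, 86.0) 17.86766815185547 [[ 0.53491822 -0.18985519  0.094     ]] 0.09366901264457404
collar (array([ 535.4, -191.7]), array([61.5, 66.2]), 71.7, np.int64(5384), np.float64(0.094)) ((535.248291015625, -192.0111846923828), 44.940345764160156)
[330 223 440 163] [[0.4491, -0.2784], [0.5531, -0.2584]] ang 10.91
[239  58 334 229] [[0.4213, -0.1301], [0.4508, -0.2847]] ang 100.8
[336 231 552 116] [[0.4519, -0.287], [0.6485, -0.2505]] ang 10.53
[246  51 399  23] [[0.4283, -0.1272], [0.5471, -0.146]] ang 171.0
[303 159 424 125] [[0.4442, -0.219], [0.5475, -0.2245]] ang 176.96
[335 216 421 130] [[0.4552, -0.2739], [0.5442, -0.2275]] ang 27.48
[313  54 477  35] [[0.4775, -0.1457], [0.6023, -0.1729]] ang 167.68
[242  62 367  98] [[0.4225, -0.1335], [0.5088, -0.1899]] ang 146.84
[400 139 488 120] [[0.526, -0.229], [0.5983, -0.2371]] ang 173.56
[281  58 441  22] [[0.4527, -0.1405], [0.5779, -0.1555]] ang 173.17
[411 119 483 102] [[0.5385, -0.2166], [0.5971, -0.2222]] ang 174.49
[343 181 403 121] [[0.4708, -0.2471], [0.5319, -0.216]] ang 26.9
[345 214 465  94] [[0.464, -0.2749], [0.584
[... 3665 characters left out ...]
], [0.636, -0.2472]] ang 174.85
[403 170 473 138] [[0.5219, -0.2542], [0.5837, -0.2472]] ang 6.47
[300  20 395  16] [[0.4755, -0.1202], [0.5454, -0.1405]] ang 163.82
[285  69 351  66] [[0.453, -0.1489], [0.5033, -0.1633]] ang 164.08
[293  96 366 169] [[0.4525, -0.1697], [0.4923, -0.2436]] ang 118.34
[476  91 537  92] [[0.5934, -0.2123], [0.6398, -0.2284]] ang 160.84
[483  97 547 101] [[0.5979, -0.2185], [0.6464, -0.2377]] ang 158.41
[315  12 405   8] [[0.4881, -0.1187], [0.554, -0.1376]] ang 163.93
[393   6 454   3] [[0.5457, -0.1335], [0.5901, -0.1461]] ang 164.16
[449 167 509 136] [[0.5596, -0.264], [0.6123, -0.255]] ang 9.7
[283  89 347  64] [[0.4466, -0.1622], [0.5007, -0.1609]] ang 1.42
```

View pics/w1z.png

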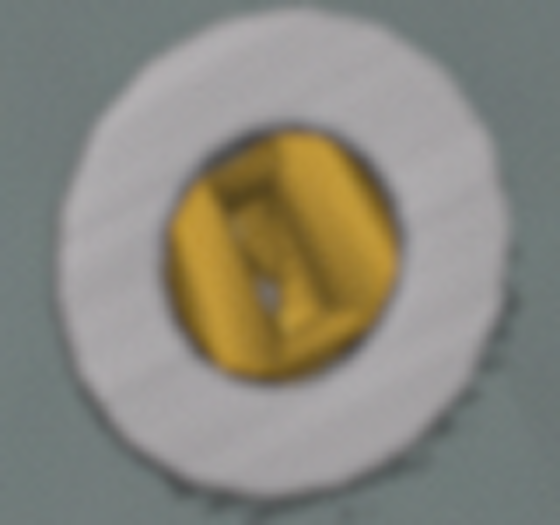

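The lock axis is at about (0.536,-0.191) and the box yaw is about 10.6°. Now to the key.

```bash
python3 -m crank '[[0,[0.046,-0.0056,0],[0,0,0]],[0,[0.046,-0.0056,0],[0,0,0]],[0,[0.046,-0.0056,0],[0,0,0]],[0,[0.046,-0.0056,0],[0,0,0]],[0,[0.046,-0.0056,0],[0,0,0]],[0,[0.046,-0.0056,0],[0,0,0]],[0,[0.046,-0.0056,0],[0,0,0]],[0,[0.046,-0.0056,0],[0,0,0]]]' >/dev/null
python3 -m crank '[[0,[0,0,0],[0,0,0]],[0,[0,0,0],[0,0,0]],[0,[0,0,0],[0,0,0]]]'
python3 - <<'E'
from bench import vision,robot
from h import *
import pickle
s=vision.snapshot('wrist');pickle.dump(s,open('w2.pkl','wb'))
print(robot.get_obs()['tool_pos'],robot.get_obs()['ee_rot'])
P,ok=cloud(s);X,Y,Z=P[...,0],P[...,1],P[...,2]
near=ok&(abs(X-.54)<.09)&(abs(Y-.172)<.09)
print('block',rect(P,near&(abs(Z-.045)<.004)))
dark=near&(Z>.079)&(Z<.092)
n,l,st,_=cv2.connectedComponentsWithStats(dark.astype(np.uint8))
for i in range(1,n):
    if st[i,4]>40: print('key',rect(P,l==i),P[l==i].mean(0),st[i])
cv2.imwrite('pics/w2.png',s['color'][:,:,::-1])
E
```

```text
time: 3.05
tool_pos: [0.5082, 0.0718, 0.2054]
ee_rot: [3.141, 0.001, 1.248]
wrist_force: [0.2, -0.1, 0.2]
width: 0.0937
finger_force: 0.0
[0.50822209 0.07176635 0.20545003] [3.14146322e+00 7.34982154e-04 1.24778327e+00]
block (array([569.2, 164.6]), array([140.2, 136.6]), 72.0, np.int64(10764), np.float64(0.0451))
key (array([548.3, 207.3]), array([27.1,  9.9]), 70.7, np.int64(459), np.float64(0.0853)) [0.54798248 0.20631644 0.08463437] [307  50  13  37 459]
key (array([526.6, 142.1]), array([27.5,  9.5]), 71.6, np.int64(387), np.float64(0.085)) [0.52671084 0.14167692 0.08501674] [308 138  12  34 387]
```

View pics/w2.png

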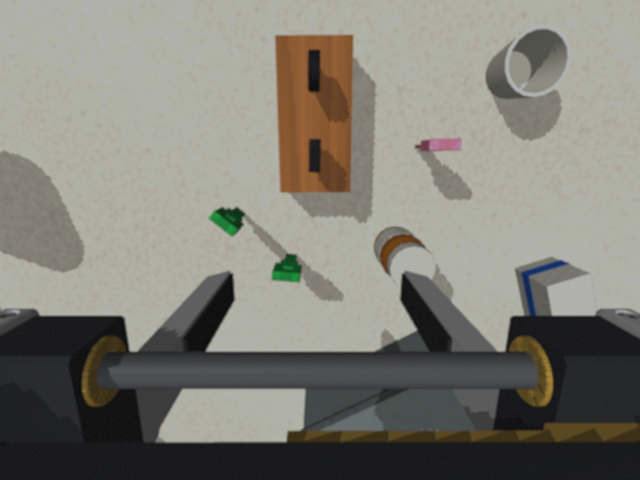

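The wrist view shows the square-headed key at (314,156), with the finger centre line at u≈317. I'll move above the key, lower part of the way, and recheck the centring.

```bash
python3 -m crank '[[0,[0.0358,-0.0011,0.01],[0,0,0]],[0,[0.0357,-0.0011,0.01],[0,0,0]],[0,[0,0,0.04],[0,0,0]],[0,[0,0,0.035],[0,0,0]],[0,[0,0,0],[0,0,0]],[0,[0,0,0],[0,0,0]]]'
python3 - <<'E'
from bench import vision,robot
from h import *
import pickle
s=vision.snapshot('wrist');pickle.dump(s,open('w3.pkl','wb'))
print(s['cx'],s['cy'])
P,ok=cloud(s);X,Y,Z=P[...,0],P[...,1],P[...,2]
dark=ok&(abs(X-.528)<.025)&(abs(Y-.14)<.025)&(Z>.079)&(Z<.092)
n,l,st,_=cv2.connectedComponentsWithStats(dark.astype(np.uint8))
for i in range(1,n):
    if st[i,4]>40: print('key',rect(P,l==i),P[l==i].mean(0),st[i])
cv2.imwrite('pics/w3.png',s['color'][:,:,::-1])
E
```

```text
time: 3.7
tool_pos: [0.5287, 0.141, 0.1106]
ee_rot: [-3.141, 0.001, 1.249]
wrist_force: [-0.3, -0.1, 1.5]
width: 0.0944
finger_force: 0.0
316.96091991620676 241.94326010418993
key (array([527.1, 142.1]), array([27.9,  9.9]), 70.1, np.int64(665), np.float64(0.0851)) [0.52735608 0.14268797 0.08492588] [309 248  17  44 665]
```

View pics/w3.png

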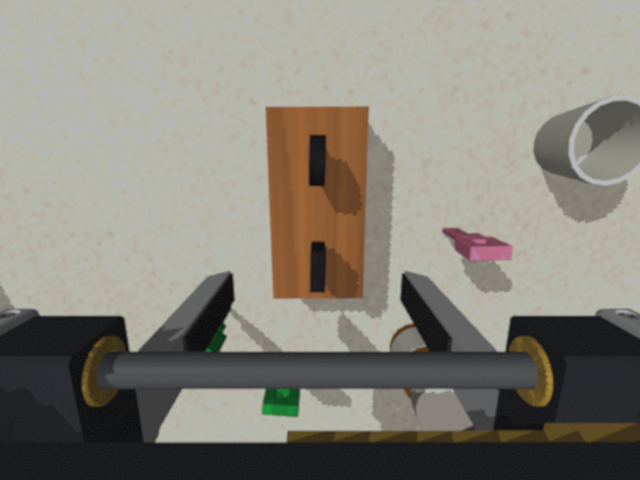

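The key sits at u≈317, centred between the fingers. Lower and grip.

```bash
python3 -m crank '[[0,[0,0,0.03],[0,0,0]],[0,[0,0,0.026],[0,0,0]],[0,[0,0,0],[0,0,0]],[1,[0,0,0],[0,0,0]],[1,[0,0,0],[0,0,0]],[1,[0,0,0],[0,0,0]],[1,[0,0,0],[0,0,0]],[1,[0,0,0],[0,0,0]]]'
python3 -m crank '[[1,[0,0,0],[0,0,0]],[1,[0,0,0],[0,0,0]],[1,[0,0,0],[0,0,0]],[1,[0,0,0],[0,0,0]]]'
```

```text
time: 4.55
tool_pos: [0.5291, 0.1426, 0.0552]
ee_rot: [3.14, -0.001, 1.252]
wrist_force: [0.1, -0.7, 0.6]
width: 0.0575
finger_force: 0.0
time: 4.95
tool_pos: [0.5286, 0.1425, 0.0544]
ee_rot: [-3.141, 0.0, 1.252]
wrist_force: [-0.4, -1.2, 0.8]
width: 0.0253
finger_force: 0.0
```

```bash
python3 -m crank '[[1,[0,0,0],[0,0,0]],[1,[0,0,0],[0,0,0]],[1,[0,0,0],[0,0,0]],[1,[0,0,0],[0,0,0]],[1,[0,0,0],[0,0,0]]]'
```

```text
time: 5.45
tool_pos: [0.5286, 0.1425, 0.0544]
ee_rot: [-3.142, 0.0, 1.252]
wrist_force: [0.5, 0.2, -0.3]
width: 0.0098
finger_force: 30.0
```

```bash
python3 -m crank '[[1,[0,0,-0.02],[0,0,0]],[1,[0,0,-0.03],[0,0,0]],[1,[0,0,-0.035],[0,0,0]],[1,[0,0,-0.035],[0,0,0]],[1,[0,0,0],[0,0,0]],[1,[0,0,0],[0,0,0]]]'
python3 - <<'E'
from bench import vision,robot
from h import *
import pickle
from scipy.spatial.transform import Rotation as R
s=vision.snapshot('wrist');pickle.dump(s,open('w4.pkl','wb'))
o=robot.get_obs();print(o['tool_pos'],o['ee_rot'],o['wrist_torque'])
P,ok=cloud(s);T=(P-o['tool_pos'])@R.from_euler('xyz',o['ee_rot']).as_matrix()
m=ok&(abs(T[...,0])<.03)&(abs(T[...,1])<.03)&(T[...,2]>-.045)&(T[...,2]<.06)
t=T[m];print(len(t))
for a in range(-45,60,5):
    q=t[(t[:,2]>=a/1e3)&(t[:,2]<(a+5)/1e3)]
    if len(q)>5: print(a,len(q),np.round(np.percentile(q[:,:2],[2,50,98],axis=0)*1e3,1).tolist())
cv2.imwrite('pics/w4.png',s['color'][:,:,::-1])
E
```

```text
time: 6.05
tool_pos: [0.5291, 0.1426, 0.1752]
ee_rot: [3.14, -0.001, 1.252]
wrist_force: [-0.6, -0.2, -1.6]
width: 0.0097
finger_force: 30.0
[0.52817999 0.14242025 0.17348568] [-3.14045489e+00  7.55745114e-04  1.25151838e+00] [-0.00052653 -0.08410808 -0.05264991]
3065
-45 271 [[8.8, -17.8], [10.5, 3.9], [11.0, 15.1]]
-40 270 [[-5.9, -17.5], [10.4, -6.1], [11.1, 15.1]]
-35 1337 [[-13.9, -15.5], [3.1, -1.5], [12.8, 12.8]]
-30 260 [[9.1, -17.4], [10.7, -1.0], [13.2, 15.0]]
-25 249 [[8.9, -17.5], [10.7, -1.5], [13.1, 14.8]]
-20 228 [[9.1, -17.4], [10.7, -1.0], [13.1, 14.8]]
-15 211 [[9.1, -17.3], [10.7, -1.5], [13.3, 14.8]]
-10 130 [[8.9, -15.2], [10.7, -0.9], [13.1, 11.7]]
-5 37 [[8.8, -10.8], [10.4, -6.5], [11.0, 8.1]]
15 13 [[5.3, -2.7], [5.4, -0.9], [5.8, 0.4]]
20 15 [[5.4, -2.8], [5.7, -1.5], [6.1, 0.4]]
25 14 [[5.1, -2.8], [5.4, -1.2], [5.9, 0.4]]
30 14 [[5.1, -2.8], [5.5, -1.2], [6.1, 0.5]]
35 14 [[5.3, -2.9], [5.6, -1.2], [5.9, 0.5]]
```

View pics/w4.png

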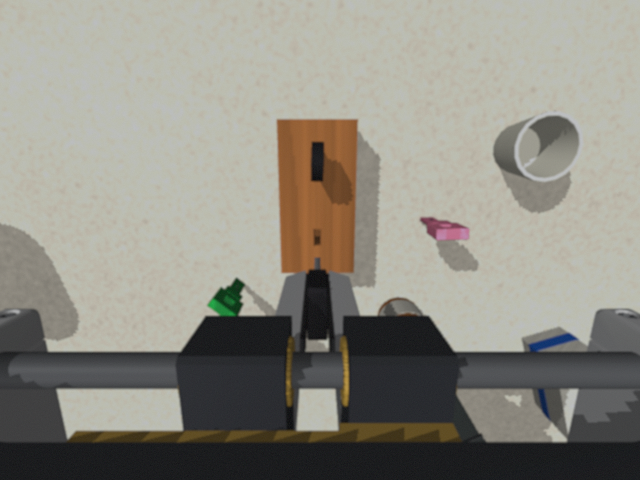

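The wrist view shows the key gripped straight, with its head at (317,305) and its blade tip at (317,265). In tool axes the key's axis is about 3.4 mm behind the TCP (tool x), and both cameras agree on that. I'll move over the lock.

```bash
python3 -m crank '[[1,[-0.0391,0.01386,0],[0,0,0]],[1,[-0.0391,0.01386,0],[0,0,0]],[1,[-0.0391,0.01386,0],[0,0,0]],[1,[-0.0391,0.01386,0],[0,0,0]],[1,[-0.0391,0.01386,0],[0,0,0]],[1,[-0.0391,0.01386,0],[0,0,0]],[1,[-0.0391,0.01386,0],[0,0,0]],[1,[-0.0391,0.01386,0],[0,0,0]]]'>/dev/null
python3 -m crank '[[1,[0,0,0],[0,0,-7.2]],[1,[0,0,0],[0,0,-7.2]],[1,[0,0,0],[0,0,-7.2]],[1,[0,0,0],[0,0,-7.2]],[1,[0,0,0.02],[0,0,0]],[1,[0,0,0],[0,0,0]],[1,[0,0,0],[0,0,0]],[1,[0,0,0],[0,0,0]]]'
python3 - <<'E'
from bench import vision,robot
from h import *
import pickle
s=vision.snapshot('wrist');pickle.dump(s,open('w5.pkl','wb'))
t=vision.snapshot('scene');pickle.dump(t,open('s5.pkl','wb'))
cv2.imwrite('pics/w5.png',np.hstack([cv2.resize(s['color'][200:360,220:420,::-1],None,fx=2,fy=2),cv2.resize(t['color'][100:180,255:355,::-1],None,fx=4,fy=4,interpolation=2)]))
E
```

```text
time: 7.7
tool_pos: [0.5356, -0.1892, 0.1542]
ee_rot: [-3.141, -0.0, 1.754]
wrist_force: [-0.5, 0.5, 0.4]
width: 0.0098
finger_force: 30.0
```

View pics/w5.png

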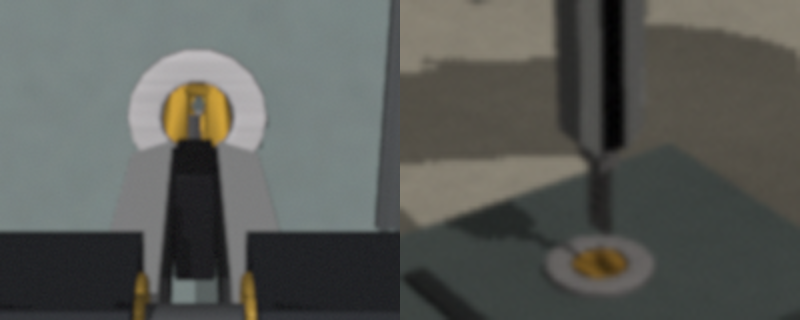

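The blade hangs directly over the keyhole and is parallel to it: the lock is at (197,110) and the key at (195,150) in the left crop. Lower it into the mouth.

```bash
python3 -m crank '[[1,[0,0,0.012],[0,0,0]],[1,[0,0,0.004],[0,0,0]],[1,[0,0,0.002],[0,0,0]],[1,[0,0,0.002],[0,0,0]],[1,[0,0,0],[0,0,0]]]'
python3 -m crank '[[1,[0,0,0.002],[0,0,0]],[1,[0,0,0.002],[0,0,0]],[1,[0,0,0],[0,0,0]]]'
```

```text
time: 8.3
tool_pos: [0.5356, -0.1892, 0.1341]
ee_rot: [-3.141, -0.0, 1.754]
wrist_force: [0.9, 0.6, 0.0]
width: 0.0098
finger_force: 30.0
time: 8.6
tool_pos: [0.5359, -0.1892, 0.1303]
ee_rot: [3.141, 0.0, 1.754]
wrist_force: [1.3, 0.8, -0.8]
width: 0.0096
finger_force: 30.0
```

```bash
python3 -m crank '[[1,[0,0,0.002],[0,0,0]],[1,[0,0,0.001],[0,0,0]],[1,[0,0,0],[0,0,0]]]'
python3 -m crank '[[1,[0,0,0.001],[0,0,0]],[1,[0,0,0.0005],[0,0,0]],[1,[0,0,0],[0,0,0]]]'
```

```text
time: 8.9
tool_pos: [0.5358, -0.1892, 0.1273]
ee_rot: [3.141, -0.0, 1.754]
wrist_force: [0.9, -0.5, -0.5]
width: 0.0101
finger_force: 30.0
time: 9.2
tool_pos: [0.5359, -0.1893, 0.1262]
ee_rot: [3.141, 0.0, 1.754]
wrist_force: [0.3, -0.2, 0.9]
width: 0.0095
finger_force: 30.0
```

```bash
python3 -m crank '[[1,[0,0,0.0005],[0,0,0]],[1,[0,0,0.0003],[0,0,0]],[1,[0,0,0],[0,0,0]]]'
python3 -m crank '[[1,[0,0,0.0005],[0,0,0]],[1,[0,0,0],[0,0,0]]]'
```

```text
time: 9.5
tool_pos: [0.5359, -0.1893, 0.1259]
ee_rot: [3.141, 0.001, 1.754]
wrist_force: [-0.9, -0.2, 4.6]
width: 0.0098
finger_force: 30.0
time: 9.7
tool_pos: [0.536, -0.1894, 0.1257]
ee_rot: [3.141, 0.001, 1.754]
wrist_force: [-0.2, 1.1, 5.8]
width: 0.0094
finger_force: 30.0
```

Contact at about 11 mm depth: the blade is on the upper disc. Rock clockwise (tool +z) about the key's axis under the push.

```bash
python3 -m crank '[[1,[0,0.0003,0.0001],[0,0,5]],[1,[0,0.0003,0],[0,0,5]],[1,[0,0.0003,0],[0,0,5]],[1,[0,0.0003,0.0001],[0,0,5]],[1,[0,0.00018,0.0],[0,0,3]],[1,[0,0,0],[0,0,0]]]'
python3 -m crank '[[1,[0,0.00018,0.0001],[0,0,3]],[1,[0,0.00018,0.0001],[0,0,3]],[1,[0,0,0],[0,0,0]]]'
python3 -m crank '[[1,[0,0.00018,0.0001],[0,0,3]],[1,[0,0.00018,0.0001],[0,0,3]],[1,[0,0,0],[0,0,0]]]'
```

```text
time: 10.3
tool_pos: [0.5373, -0.1894, 0.1244]
ee_rot: [3.141, 0.0, 1.353]
wrist_force: [1.2, 0.4, 0.8]
width: 0.0098
finger_force: 30.0
time: 10.6
tool_pos: [0.5375, -0.1894, 0.1241]
ee_rot: [3.141, 0.0, 1.249]
wrist_force: [-0.4, 0.2, 1.0]
width: 0.0095
finger_force: 30.0
time: 10.9
tool_pos: [0.5378, -0.1895, 0.1239]
ee_rot: [-3.142, 0.0, 1.145]
wrist_force: [-0.0, -0.4, 1.8]
width: 0.0097
finger_force: 30.0
```

The push has gone and z dropped, so the blade is inside the upper disc's slot. Push down to the lower disc.

```bash
python3 -m crank '[[1,[0,0,0.001],[0,0,0]],[1,[0,0,0.001],[0,0,0]],[1,[0,0,0],[0,0,0]]]'
python3 -m crank '[[1,[0,0,0.001],[0,0,0]],[1,[0,0,0.001],[0,0,0]],[1,[0,0,0],[0,0,0]]]'
python3 -m crank '[[1,[0,0,0.001],[0,0,0]],[1,[0,0,0.0006],[0,0,0]],[1,[0,0,0],[0,0,0]]]'
```

```text
time: 11.2
tool_pos: [0.5378, -0.1894, 0.1217]
ee_rot: [-3.141, 0.0, 1.144]
wrist_force: [-0.0, -0.0, -0.2]
width: 0.0094
finger_force: 30.0
time: 11.5
tool_pos: [0.5378, -0.1894, 0.1199]
ee_rot: [-3.142, 0.0, 1.144]
wrist_force: [0.5, 0.2, 0.4]
width: 0.0097
finger_force: 30.0
time: 11.8
tool_pos: [0.5378, -0.1895, 0.1192]
ee_rot: [3.141, 0.0, 1.143]
wrist_force: [-0.9, 0.4, 5.5]
width: 0.0098
finger_force: 30.0
```

On the lower disc. Rock anticlockwise.

```bash
python3 -m crank '[[1,[0,-0.00042,0],[0,0,-7]],[1,[0,-0.00042,0],[0,0,-7]],[1,[0,-0.00042,0],[0,0,-7]],[1,[0,-0.00042,0],[0,0,-7]],[1,[0,-0.00042,0],[0,0,-7]],[1,[0,0,0],[0,0,0]]]'
python3 -m crank '[[1,[0,-0.0003,0],[0,0,-5]],[1,[0,-0.0003,0],[0,0,-5]],[1,[0,-0.0003,0],[0,0,-5]],[1,[0,-0.0003,0],[0,0,-5]],[1,[0,-0.00018,0],[0,0,-3]],[1,[0,0,0],[0,0,0]]]'
python3 -m crank '[[1,[0,-0.00018,0.0001],[0,0,-3]],[1,[0,-0.00018,0.0001],[0,0,-3]],[1,[0,0,0],[0,0,0]]]'
python3 -m crank '[[1,[0,-0.00018,0.0001],[0,0,-3]],[1,[0,-0.00018,0.0001],[0,0,-3]],[1,[0,0,0],[0,0,0]]]'
```

```text
time: 12.4
tool_pos: [0.5364, -0.1894, 0.1191]
ee_rot: [3.14, 0.001, 1.754]
wrist_force: [1.8, 0.4, 3.6]
width: 0.0096
finger_force: 30.0
time: 13.0
tool_pos: [0.5357, -0.1897, 0.119]
ee_rot: [3.139, 0.002, 2.153]
wrist_force: [2.8, -0.4, 2.9]
width: 0.0099
finger_force: 30.0
time: 13.3
tool_pos: [0.5355, -0.1898, 0.119]
ee_rot: [3.139, 0.003, 2.258]
wrist_force: [3.4, -0.0, 4.2]
width: 0.0098
finger_force: 30.0
time: 13.6
tool_pos: [0.5353, -0.19, 0.119]
ee_rot: [3.139, 0.003, 2.363]
wrist_force: [4.5, -1.0, 5.5]
width: 0.0097
finger_force: 30.0
```

Not dropped; the push was only 3–4 N and there is some side load. Relieve the side load, push harder, and sweep slowly.

```bash
python3 -m crank '[[1,[-0.0004,0.0003,0.0005],[0,0,-2]],[1,[0,0,0],[0,0,0]]]'
python3 -m crank '[[1,[0,0.00012,0],[0,0,2]],[1,[0,0.00012,0],[0,0,2]],[1,[0,0.00012,0],[0,0,2]],[1,[0,0,0],[0,0,0]]]'
python3 -m crank '[[1,[0,0.00012,0],[0,0,2]],[1,[0,0.00012,0],[0,0,2]],[1,[0,0.00012,0],[0,0,2]],[1,[0,0,0],[0,0,0]]]'
python3 -m crank '[[1,[0,0.00012,0],[0,0,2]],[1,[0,0.00012,0],[0,0,2]],[1,[0,0.00012,0],[0,0,2]],[1,[0,0,0],[0,0,0]]]'
```

```text
time: 13.8
tool_pos: [0.5353, -0.19, 0.1189]
ee_rot: [3.14, 0.002, 2.397]
wrist_force: [2.7, 0.0, 6.9]
width: 0.0098
finger_force: 30.0
time: 14.2
tool_pos: [0.5348, -0.1893, 0.1171]
ee_rot: [3.141, -0.001, 2.293]
wrist_force: [3.5, 0.9, 1.4]
width: 0.01
finger_force: 30.0
time: 14.6
tool_pos: [0.5348, -0.1893, 0.1169]
ee_rot: [-3.141, -0.001, 2.19]
wrist_force: [3.1, 0.7, 0.4]
width: 0.0099
finger_force: 30.0
time: 15.0
tool_pos: [0.5353, -0.189, 0.1169]
ee_rot: [3.141, -0.001, 2.086]
wrist_force: [4.1, 1.0, -0.4]
width: 0.0098
finger_force: 30.0
```

It dropped at about 32°. Push down to the cam, then bring the key straight.

```bash
python3 -m crank '[[1,[0,0,0.001],[0,0,0]],[1,[0,0,0.001],[0,0,0]],[1,[0,0,0.001],[0,0,0]],[1,[0,0,0],[0,0,0]]]'
python3 -m crank '[[1,[0,0,0.001],[0,0,0]],[1,[0,0,0.001],[0,0,0]],[1,[0,0,0],[0,0,0]]]'
```

```text
time: 15.4
tool_pos: [0.5353, -0.189, 0.1145]
ee_rot: [3.141, -0.0, 2.086]
wrist_force: [3.8, 2.4, 0.5]
width: 0.0097
finger_force: 30.0
time: 15.7
tool_pos: [0.5353, -0.1891, 0.1124]
ee_rot: [3.141, -0.0, 2.086]
wrist_force: [4.0, 2.8, 1.0]
width: 0.0098
finger_force: 30.0
```

```bash
python3 -m crank '[[1,[0,0,0.0008],[0,0,0]],[1,[0,0,0.0004],[0,0,0]],[1,[0,0.0003,0],[0,0,5]],[1,[0,0.0003,0],[0,0,5]],[1,[0,0.00024,0],[0,0,4]],[1,[0,0,0],[0,0,0]]]'
python3 -m crank '[[1,[0,0.00012,0],[0,0,2]],[1,[0,0.00012,0],[0,0,2]],[1,[0,0,0],[0,0,0]]]'
python3 -m crank '[[1,[0,0.00006,0],[0,0,1]],[1,[0,0,0],[0,0,0]]]'
```

```text
time: 16.3
tool_pos: [0.5361, -0.189, 0.1117]
ee_rot: [3.141, 0.0, 1.842]
wrist_force: [3.2, 2.6, 3.4]
width: 0.01
finger_force: 30.0
time: 16.6
tool_pos: [0.5363, -0.1889, 0.1117]
ee_rot: [3.141, 0.0, 1.773]
wrist_force: [3.8, 2.7, 4.6]
width: 0.0096
finger_force: 30.0
time: 16.8
tool_pos: [0.5363, -0.1889, 0.1117]
ee_rot: [3.141, 0.0, 1.755]
wrist_force: [2.4, 2.7, 4.5]
width: 0.0094
finger_force: 30.0
```

```bash
python3 -m crank '[[1,[0.0003,0.0003,0.0003],[0,0,0]],[1,[0,0,0],[0,0,0]]]'
python3 -m crank '[[1,[0,0.00012,0.0002],[0,0,2]],[1,[0,0.00012,0],[0,0,2]],[1,[0,0,0],[0,0,0]]]'
python3 -m crank '[[1,[0,-0.00012,0],[0,0,-2]],[1,[0,-0.00012,0],[0,0,-2]],[1,[0,-0.00012,0],[0,0,-2]],[1,[0,-0.00012,0],[0,0,-2]],[1,[0,0,0],[0,0,0]]]'
```

```text
time: 17.0
tool_pos: [0.5364, -0.1889, 0.1117]
ee_rot: [-3.141, 0.001, 1.755]
wrist_force: [1.7, 2.6, 6.6]
width: 0.0095
finger_force: 30.0
time: 17.3
tool_pos: [0.5365, -0.1889, 0.1117]
ee_rot: [-3.141, 0.001, 1.684]
wrist_force: [1.1, 3.6, 6.7]
width: 0.0097
finger_force: 30.0
time: 17.8
tool_pos: [0.536, -0.1893, 0.1102]
ee_rot: [-3.141, 0.001, 1.824]
wrist_force: [3.7, 1.3, 1.3]
width: 0.0101
finger_force: 30.0
```

It entered the cam's slot. Straighten the key and push it home.

```bash
python3 -m crank '[[1,[0,0.00012,0.001],[0,0,2]],[1,[0,0.00006,0.001],[0,0,1]],[1,[0,0,0.001],[0,0,0]],[1,[0,0,0],[0,0,0]]]'
python3 -m crank '[[1,[0,0,0.001],[0,0,0]],[1,[0,0,0.001],[0,0,0]],[1,[0,0,0],[0,0,0]]]'
python3 -m crank '[[1,[0,0,0.0008],[0,0,0]],[1,[0,0,0.0005],[0,0,0]],[1,[0,0,0],[0,0,0]]]'
```

```text
time: 18.2
tool_pos: [0.5363, -0.189, 0.1076]
ee_rot: [-3.141, 0.001, 1.772]
wrist_force: [2.5, 0.1, 1.3]
width: 0.01
finger_force: 30.0
time: 18.5
tool_pos: [0.5363, -0.1887, 0.1056]
ee_rot: [-3.141, 0.0, 1.772]
wrist_force: [2.3, 0.5, 1.7]
width: 0.0102
finger_force: 30.0
time: 18.8
tool_pos: [0.5362, -0.1886, 0.1044]
ee_rot: [-3.141, -0.0, 1.772]
wrist_force: [2.0, 1.1, 1.7]
width: 0.0096
finger_force: 30.0
```

```bash
python3 -m crank '[[1,[0,0,0.0008],[0,0,0]],[1,[0,0,0.0005],[0,0,0]],[1,[0,0,0],[0,0,0]]]'
python3 -m crank '[[1,[0,0,0.0006],[0,0,0]],[1,[0,0,0],[0,0,0]],[1,[0,0,0],[0,0,0]]]'
```

```text
time: 19.1
tool_pos: [0.5363, -0.1886, 0.1033]
ee_rot: [-3.141, 0.0, 1.772]
wrist_force: [1.0, 0.9, 2.3]
width: 0.0096
finger_force: 30.0
time: 19.4
tool_pos: [0.5363, -0.1886, 0.1033]
ee_rot: [-3.141, 0.0, 1.772]
wrist_force: [-0.2, 0.9, 5.8]
width: 0.0097
finger_force: 30.0
```

Home, seated at z 0.1033 with 5.8 N. Now turn clockwise.

```bash
python3 -m crank '[[1,[0,0.0003,0],[0,0,5]],[1,[0,0.0003,0],[0,0,5]],[1,[0,0.0003,0],[0,0,5]],[1,[0,0.0003,0],[0,0,5]],[1,[0,0.0003,0],[0,0,5]],[1,[0,0.0003,0],[0,0,5]],[1,[0,0,0],[0,0,0]]]'
python3 -c "from bench import robot;print(robot.get_obs()['wrist_torque'])"
```

```text
time: 20.1
tool_pos: [0.5377, -0.1888, 0.1032]
ee_rot: [-3.141, 0.001, 1.247]
wrist_force: [-0.9, 1.1, 5.5]
width: 0.0099
finger_force: 30.0
[0.05143606 0.11701147 0.21650717]
```

```bash
python3 -m crank '[[1,[0,0.0003,0],[0,0,5]],[1,[0,0.0003,0],[0,0,5]],[1,[0,0.0003,0],[0,0,5]],[1,[0,0.0003,0],[0,0,5]],[1,[0,0.0003,0],[0,0,5]],[1,[0,0.0003,0],[0,0,5]],[1,[0,0,0],[0,0,0]]]'
python3 -c "from bench import robot;print(robot.get_obs()['wrist_torque'])"
python3 -m crank '[[1,[0,0.0003,0],[0,0,5]],[1,[0,0.0003,0],[0,0,5]],[1,[0,0.0003,0],[0,0,5]],[1,[0,0.0003,0],[0,0,5]],[1,[0,0.00018,0],[0,0,3]],[1,[0,0,0],[0,0,0]]]'
python3 -c "from bench import robot;print(robot.get_obs()['wrist_torque'])"
```

```text
time: 20.8
tool_pos: [0.5389, -0.1895, 0.1032]
ee_rot: [-3.14, 0.001, 0.724]
wrist_force: [-2.0, 1.9, 6.3]
width: 0.0097
finger_force: 30.0
[0.195694   0.29844263 0.25678568]
time: 21.4
tool_pos: [0.5395, -0.1904, 0.1032]
ee_rot: [-3.141, 0.002, 0.323]
wrist_force: [-1.9, 1.1, 6.6]
width: 0.0098
finger_force: 30.0
[0.31883439 0.43830476 0.23746227]
```

```bash
python3 -m crank '[[1,[0,0.00024,0],[0,0,4]],[1,[0,0.00024,0],[0,0,4]],[1,[0,0,0],[0,0,0]]]'
python3 -c "from bench import robot;print(robot.get_obs()['wrist_torque'])"
python3 -m crank '[[1,[0,0.00018,0],[0,0,3]],[1,[0,0,0],[0,0,0]]]'
python3 -c "from bench import robot;print(robot.get_obs()['wrist_torque'])"
python3 -m crank '[[1,[0,0.00018,0],[0,0,3]],[1,[0,0,0],[0,0,0]]]'
python3 -c "from bench import robot;print(robot.get_obs()['wrist_torque'])"
```

```text
time: 21.7
tool_pos: [0.5396, -0.1907, 0.1032]
ee_rot: [-3.141, 0.002, 0.183]
wrist_force: [-2.0, 1.2, 7.4]
width: 0.0101
finger_force: 30.0
[0.37889577 0.45574293 0.25147486]
time: 21.9
tool_pos: [0.5396, -0.1908, 0.1032]
ee_rot: [-3.141, 0.002, 0.131]
wrist_force: [-1.7, 1.1, 6.4]
width: 0.0098
finger_force: 30.0
[0.34392522 0.41797996 0.3305559 ]
time: 22.1
tool_pos: [0.5397, -0.191, 0.1032]
ee_rot: [-3.141, 0.002, 0.079]
wrist_force: [-1.7, 1.6, 6.7]
width: 0.0104
finger_force: 30.0
[0.40344358 0.4519271  0.3767943 ]
```

```bash
python3 -m crank '[[1,[0,0.00012,0],[0,0,2]],[1,[0,0,0],[0,0,0]],[1,[0,0,0],[0,0,0]]]'
python3 - <<'E'
from bench import vision,robot
import cv2
o=robot.get_obs();print(o['wrist_torque'])
s=vision.snapshot('wrist')
cv2.imwrite('pics/w6.png',cv2.resize(s['color'][200:400,200:440,::-1],None,fx=3,fy=3,interpolation=2))
E
```

```text
time: 22.4
tool_pos: [0.5397, -0.1911, 0.1032]
ee_rot: [-3.141, 0.002, 0.045]
wrist_force: [-2.1, 1.7, 6.1]
width: 0.0098
finger_force: 30.0
[0.36280247 0.43763333 0.41775443]
```

View pics/w6.png

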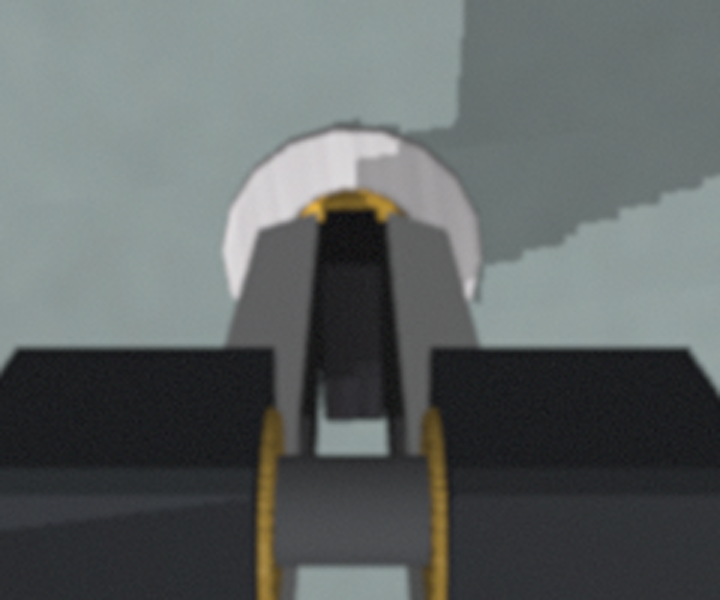

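The key is still square between the fingers at (350,300) with no slip. It has turned 1.71 rad, so the cam is at least at about 1.4, and the torque is rising as at the stop. Handing in.

```bash
python3 -c "from bench import robot;print(robot.close_job())"
```

```text
the job is handed in; nothing more can be done
None
```

I handed the job in with the square-headed key fully home in the lock, turned about 1.71 rad clockwise to the stop and still gripped at 30 N; the hand-in call returned no verdict.

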